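# Close the pack's load switch through its pre-charge notch

### The arm

A 6-joint arm with a two-finger parallel gripper is mounted at the origin on a cart in front of the work surface, level with it; the furniture and walls round the work are solid. World frame = base frame: x ahead of the robot, y to its left, z up, the work surface at z = 0. Lengths are in m, angles in rad, forces in N, time in s.
With the tool pointing down it reaches from about 0.375 to 0.9 m from the base axis. Payload 3.1 kg.
Tool frame: the origin (TCP) lies midway between the tips of the shut fingers; the grasp point (between the pads) lies 19 mm behind it; z points along the fingers, y is the line along which they close (so a half turn about z gives the same grasp; the last joint's range is limited). The gripper opens to 85 mm and grips with 20 to 120 N. Pads are 22 mm wide; open, the fingers measure 114 mm over their backs; the gripper's body (76 mm by 85 mm) begins 54 mm behind the grasp point. The pads swing forward as they close: fully open they stand 13 mm farther back than shut.
Start: joints at [-1.298, 0.527, 1.433, -0, 1.181, -0.178], TCP at [0.272, -0.563, 0.231] pointing down, gripper open.
Joint ranges: [-3.08, 3.08], [-0.75, 2.2], [0.22, 2.44], [-1.43, 4.57], [0, 2.65], [-2.85, 2.85]. Speed limits (rad/s): [2.79, 2.79, 3.14, 3.14, 3.14, 3.14].

### API

Orientations are given as a unit quaternion [x, y, z, w].
In Python, from station import manip gives the robot as it stands.
- The arm moves only by the tool move_arm, never from a script. Its argument "increments" is a list that holds one entry, the list of rows, each a list of 5 numbers: the gripper's target within -1 to 1 (shut at 1, half-way at 0, fully open at -1), then the shift along the world's x, y, z in m, then the turn about the world's z in degrees. In form: [[[fingers, dx, dy, dz, twist], ...]]. A call has 1 to 8 rows; each row shifts and turns the commanded pose from where the row before left it; what a row does not reach is not made up. A row lasts 1/10 s, in which the tool goes at most 50 mm and 8.59 degrees, less where a joint would pass 70% of its speed; a pose out of reach is approached as far as the arm can. A call with a gripper value outside its range is refused whole. The fingers move at their own pace and stop on an object; "newtons" is the grip in N (left out, the last holds). Time passes only in rows, so rows that do not move let the fingers close. It gives the time, the measured TCP pose, the force, the opening and the grip force at its end, in the units of the state.
- manip.sense(): the state, without advancing time (a new reading comes with each control period).
- manip.snapshot(name): name is "scene" or "top" or "wrist"; returns a dict with "img" (420x560x3 uint8, red, green, blue), "fx", "fy", "cx", "cy" (pixels), "world_to_cam" (4x4, takes a point from world to camera coordinates); the wrist camera has in their place "tool_from_camera" (4x4, takes a point from camera to tool coordinates, whose origin is the TCP and whose axes are the flange's). Camera axes: x right, y down, z forward; pixel columns grow to the right and rows downward; lengths in m; the calibration is good to about 2 mm. A picture is of the moment at which its call begins: read the wrist's pose just before it. There is no depth.
- manip.sign_off(): hands the job in; it is judged then, once.
Trained networks look in the newest picture that a camera, given by its name, has taken for a name from the list of things; names that differ only in an ending like _2 or _b are one class to them, and where a whole thing is asked for, a point or a joint stands for the part that bears it (a point fixed in the world has none). Each returns a list of dicts, best first, with "confidence" (0 to 1); they miss things now and then, are a little off and sometimes report something else, mostly with a low value. They report only what shows in the picture. A call takes as long as a camera call.
- manip.spot_in(label, camera): "xyz" ([x, y, z] in m, in world coordinates, good to about 4 mm: the middle of the surface that is visible of it).
- manip.mark_of(label, camera): "xyz" ([x, y, z] in m, in world coordinates, good to about 4 mm: a listed point, or the origin of a listed thing).
The state is a dict: "t": time; "q": joint angles; "qd": joint speeds; "tau": joint torques, N m; "tcp_pos": TCP position; "tool_rot": TCP orientation; "force": force on the tool from outside, world axes, zero at the start; "ft_torque": the same for the moment, N m; "finger_gap": opening from 0.0 (shut) to 1.0 (fully open); "gripper_force": force on a finger pad.
Only numpy, scipy, OpenCV 4.12 (cv2) and the standard library are available. Lean on these libraries where they do the work, as an engineer would, in place of code of your own. Each camera call takes 0.05 s, during which the arm holds its last target. There are 200 camera calls.

### The job

Two lever switches are screwed to the bench in front of the power supplies, both off, with their levers leaning towards the robot. Take the one with the crossbar handle: push its lever forward with a fingertip into the upright middle notch, let it stay there for at least two seconds so that the pack can pre-charge, then push it on past that notch all the way to the far stop and come away. Only push, do not pinch the handle; leave the ball-handled lever off, and do not shift or lift the loose things lying about.

Things in the scene. Friction and masses are not known exactly. Their poses are not given: they have to be found in the camera images.
- main_switch: Grey lever switch with crossbar handle, fixed. Steel foot 104x66x8 mm, housing 86x52 mm to 42 mm high, two round cheeks (36 mm over both, to 84 mm high), the lever between them. Origin: centre of the foot's underside, on the bench. x (level) is the way the lever is pushed from off to on, away from the robot, mostly turned to its left; y is along the pivot, which is 42 mm above the bench; z up.
- main_lever (a joint): Crossbar lever angle, rad. 0 = off stop (leans 33 deg back, towards the switch's -x), 0.58 = middle notch (upright), 1.16 = on stop (33 deg forward). A detent holds it in all three places: 3 to 4 N at the handle, square to the lever, drives it out of each (up to 13 N from off if the finger drags on the bar). From 0.27 on it snaps ahead into the notch by itself, from 0.89 on ahead to the far stop; let go short of these it falls back.
- main_grip (a point): Centre of the crossbar, 92 mm from the pivot. The black bar is 46 mm long along the switch's y, 24 mm thick along the swing, 20 mm high along the lever. It moves on an arc in the switch's x-z plane: 119 mm above the bench at off and on, 134 mm in the notch; 50 mm behind the switch's centre at off, 50 mm ahead at on. Its z points out along the lever, its y along the bar.
- aux_switch: The other lever switch, same housing, size and axes as main_switch but with a black ball handle (36 mm diameter, centre 92 mm from the pivot). To be left off. Either switch may stand on the left.
- aux_lever (a joint): Angle of the ball-handled lever, rad: 0 = off, 0.58 = notch, 1.16 = on. It stays off.
- cell_a: Loose brown round capacitor standing on the bench, 35 mm diameter, 58 mm high; origin at the centre of its underside. Bystander.
- cell_b: Second such capacitor, the same size. Bystander.
- heatsink: Loose bare-metal finned heat sink, 36 x 44 x 20 mm; origin at the centre of its underside. Bystander.
- usb: Loose black memory stick lying on the bench, 51 x 18 x 8 mm; origin at the centre of its underside. Bystander.

How it is judged:
On the way, in this order (a step that is already met when the one before it is completed fails the run):
1. the crossbar lever has stayed in the upright middle notch for two seconds (value of joint main_lever between 0.43 and 0.73 rad), for 2 s.
2. the crossbar lever has reached the far stop (value of joint main_lever above 1.1 rad), for 0.2 s.
At the end, for the whole second after the job is handed in: The crossbar lever rests at its far stop (within 0.06 rad), the ball-handled lever is still off (within 0.12 rad) and the loose things are within 20 mm of where they stood (value of joint main_lever above 1.1 rad and velocity of joint main_lever between -0.05 and 0.05 rad/s and value of joint aux_lever below 0.12 rad and distance of each of cell_a, cell_b, heatsink, usb from where it was at the start of the episode below 0.02 m); the robot touches nothing.
It fails at once if the crossbar is pinched between the fingers (both its faces, or both its ends, pressed at once with more than 1 N) ((contact force between the fingers and bar_near above 1 N and contact force between the fingers and bar_far above 1 N) or (contact force between the fingers and bar_left above 1 N and contact force between the fingers and bar_right above 1 N)).
It fails at once if the ball-handled lever is pushed off its stop by more than 0.3 rad (value of joint aux_lever above 0.3 rad).
It fails at once if a loose thing is lifted or shifted by more than 20 mm (distance of any of cell_a, cell_b, heatsink, usb from where it was at the start of the episode above 0.02 m).
It also fails if it takes over 48 s, if anything falls off the work surface, if the arm or the gripper's body presses on something with over 40 N, if the wrist force passes 120 N, or if a joint passes its speed limit or range.

## Working session

There is one attempt and no reset: what is moved stays moved. The work goes in short steps, Python scripts to look and compute and a tool call to move; the robot and the scene stay as the last step left them, time stands still between calls to the robot, and variables do not carry over. Pictures are saved under pics/ and viewed, at most 10 in all, crops included, and the job is handed in when it is done.

Besides the shell and the picture viewer there is one more tool, called after "Emit:" as a command line: name --argument value ..., lists and objects as JSON in quotes. move_arm: Moves the arm, as the interface text tells. Its arguments: {"type":"object","properties":{"increments":{"type":"array","items":{"type":"array","items":{"type":"array","items":{"type":"number"}}}},"newtons":{"type":"number"}},"required":["increments"]}

```bash
mkdir -p pics; python3 - <<'E'
from station import manip
import cv2
print(manip.sense()['t'])
for c in ("scene","top"):
    s=manip.snapshot(c); cv2.imwrite(f"pics/{c}1.png",s["img"][:,:,::-1])
    for l in ("main_switch","main_grip","aux_switch","cell_a","heatsink","usb"):
        print(c,l,[(r["xyz"],round(r["confidence"],2)) for r in manip.mark_of(l,c)][:3])
    print([(r["xyz"],round(r["confidence"],2)) for r in manip.spot_in("main_grip",c)][:2])
print(manip.sense()['t'],manip.sense()['tool_rot'])
E
```

```text
0.0
scene main_switch [([0.468, 0.3348, -0.0026], 0.9)]
scene main_grip [([0.4228, 0.3127, 0.1177], 0.88)]
scene aux_switch [([0.4794, 0.1077, 0.0033], 0.56)]
scene cell_a [([0.3749, -0.0373, 0.0025], 0.77), ([0.3753, 0.1681, -0.0007], 0.73)]
scene heatsink [([0.37, 0.2724, 0.0001], 0.41)]
scene usb [([0.5933, -0.0815, -0.0001], 0.49)]
[([0.4376, 0.3246, 0.1186], 0.87)]
top main_switch [([0.4736, 0.33, 0.0023], 0.9)]
top main_grip [([0.4281, 0.3116, 0.1174], 0.83)]
top aux_switch [([0.4821, 0.1111, -0.0023], 0.63)]
top cell_a [([0.3752, -0.0356, -0.0051], 0.75), ([0.374, 0.166, -0.0001], 0.62)]
top heatsink [([0.5928, -0.0832, 0.0035], 0.47)]
top usb [([0.5964, -0.0821, 0.0012], 0.69)]
[([0.4325, 0.3143, 0.1219], 0.79)]
0.8 [9.74706157e-01 2.23490280e-01 5.02244772e-06 3.93905920e-05]
```

View pics/top1.png

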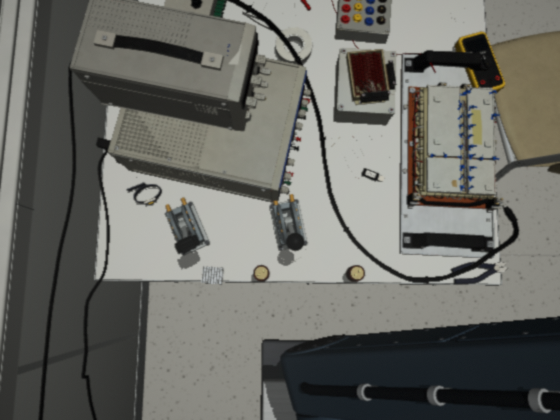

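View pics/scene1.png

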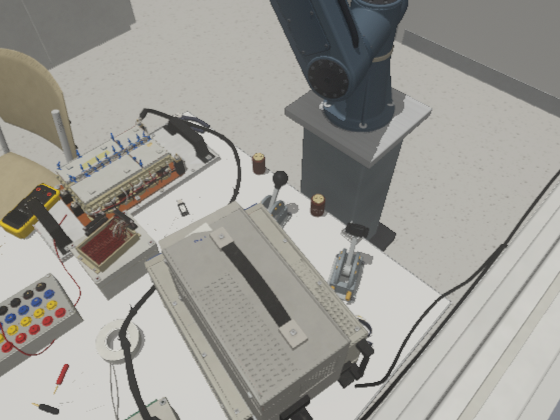

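The top view shows the crossbar switch on the left, with its handle at about (188,240). The ball switch is at (293,240), the PSU front edge is about 100 mm behind the crossbar switch, and the capacitors and heat sink lie along the near edge. The networks agree with this. The tool yaw of 25.8° already roughly matches the switch yaw of about 24°.

Emit:
move_arm --increments '[[[1,0.0135,0.039,0.005,0],[1,0.0135,0.039,0.005,0],[1,0.0135,0.039,0.005,0],[1,0.0135,0.039,0.005,0],[1,0.0135,0.039,0.005,0],[1,0.0135,0.039,0.005,0],[1,0.0135,0.039,0.005,0],[1,0.0135,0.039,0.005,0]]]' --newtons 20

```text
t: 1.6
tcp_pos: [0.3807, -0.249, 0.2718]
tool_rot: [0.975, 0.223, 0.0, 0.0]
force: [-0.0, 0.3, -0.3]
finger_gap: 0.001
gripper_force: 0.0
```

Emit:
move_arm --increments '[[[1,0.005,0.038,0,0],[1,0.005,0.038,0,0],[1,0.005,0.038,0,0],[1,0.005,0.038,0,0],[1,0.005,0.038,0,0],[1,0.005,0.038,0,0],[1,0.005,0.038,0,0],[1,0.005,0.038,0,0]]]'

```text
t: 2.4
tcp_pos: [0.4204, 0.055, 0.2717]
tool_rot: [0.975, 0.223, 0.0, 0.0]
force: [0.3, -0.4, 0.0]
finger_gap: -0.001
gripper_force: 0.0
```

Emit:
move_arm --increments '[[[1,-0.009,0.033,0,0],[1,-0.009,0.033,0,0],[1,-0.009,0.033,0,0],[1,-0.009,0.033,0,0],[1,-0.009,0.033,0,0],[1,-0.009,0.033,0,0],[1,-0.009,0.033,0,0],[1,0,0,0,0]]]'

```text
t: 3.2
tcp_pos: [0.3564, 0.2875, 0.2716]
tool_rot: [0.974, 0.226, 0.001, -0.001]
force: [0.4, -0.9, 0.1]
finger_gap: -0.003
gripper_force: 0.0
```

```bash
python3 - <<'E'
from station import manip
import cv2
s0=manip.sense(); print(s0['t'],s0['tcp_pos'],s0['tool_rot'],s0['force'])
for c in ("wrist","top","scene"):
    s=manip.snapshot(c); cv2.imwrite(f"pics/{c}2.png",s["img"][:,:,::-1])
    for l in ("main_switch","main_grip"):
        print(c,l,[(r["xyz"],round(r["confidence"],2)) for r in manip.mark_of(l,c)][:3])
E
```

```text
3.2 [0.35635755 0.28748794 0.27158606] [ 9.74166237e-01  2.25830247e-01  5.17290591e-04 -7.57862899e-04] [ 0.39366171 -0.94217582  0.10872817]
wrist main_switch [([0.4667, 0.3307, -0.0019], 0.68)]
wrist main_grip [([0.4254, 0.3082, 0.1214], 0.94)]
top main_switch [([0.4746, 0.3291, 0.0042], 0.89)]
top main_grip [([0.4247, 0.3096, 0.1166], 0.77)]
scene main_switch [([0.4709, 0.3355, -0.0048], 0.96)]
scene main_grip [([0.4206, 0.3117, 0.1198], 0.69)]
```

View pics/wrist2.png

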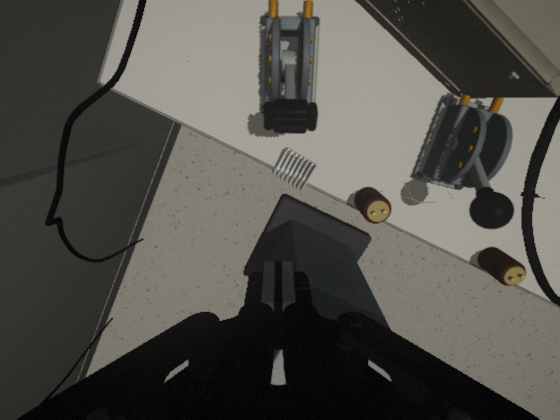

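The bar looks square to the tool, with its centre at about (291,117). The fused origin is (0.470,0.3315) with a yaw of about 24.5°. I'll go down behind the bar.

Emit:
move_arm --increments '[[[1,0.005,0.001,-0.03,0],[1,0.005,0.001,-0.03,0],[1,0.005,0.001,-0.03,0],[1,0.005,0.001,-0.03,0],[1,0.005,0.001,-0.03,0],[1,0.002,0,-0.013,0],[1,0,0,0,0],[1,0,0,0,0]]]'

```text
t: 4.45
tcp_pos: [0.3846, 0.2892, 0.1084]
tool_rot: [0.975, 0.223, -0.0, 0.0]
force: [-0.2, -0.8, 1.3]
finger_gap: 0.002
gripper_force: 0.0
```

Emit:
move_arm --increments '[[[1,0.0045,0.0022,0,0],[1,0.0045,0.0022,0,0],[1,0.0045,0.0022,0,0],[1,0.0045,0.0022,0,0],[1,0.0045,0.0022,0,0],[1,0.0036,0.0017,0,0]]]'

```text
t: 5.05
tcp_pos: [0.4054, 0.3001, 0.1079]
tool_rot: [0.975, 0.224, -0.006, 0.001]
force: [-9.9, -5.2, 7.1]
finger_gap: -0.005
gripper_force: 5.2
```

Emit:
move_arm --increments '[[[1,0.0036,0.0017,0,0],[1,0.0036,0.0017,0,0],[1,0.0036,0.0017,0,0]]]'

```text
t: 5.35
tcp_pos: [0.4153, 0.3049, 0.1077]
tool_rot: [0.975, 0.224, -0.007, 0.001]
force: [-8.5, -3.7, 6.2]
finger_gap: -0.002
gripper_force: 4.6
```

Emit:
move_arm --increments '[[[1,0.0036,0.0017,0,0],[1,0.0036,0.0017,0,0]]]'

```text
t: 5.55
tcp_pos: [0.426, 0.3098, 0.1081]
tool_rot: [0.975, 0.224, -0.003, 0.001]
force: [-1.7, -0.8, 1.8]
finger_gap: -0.002
gripper_force: 1.2
```

Emit:
move_arm --increments '[[[1,0.003,0.0014,0,0],[1,0,0,0,0],[1,0,0,0,0],[1,0,0,0,0]]]'

```text
t: 5.95
tcp_pos: [0.4318, 0.3122, 0.1083]
tool_rot: [0.975, 0.223, 0.0, -0.0]
force: [-0.4, -0.0, 0.9]
finger_gap: 0.002
gripper_force: 0.0
```

```bash
python3 - <<'E'
from station import manip
import cv2
for c in ("wrist","scene","top"):
    s=manip.snapshot(c); cv2.imwrite(f"pics/{c}3.png",s["img"][:,:,::-1])
    print(c,[(r["xyz"],round(r["confidence"],2)) for r in manip.mark_of("main_grip",c)][:3])
s=manip.sense();print(s['t'],s['force'],s['tcp_pos'])
E
```

```text
wrist [([0.4712, 0.3324, 0.1344], 0.73)]
scene [([0.4708, 0.3327, 0.1344], 0.58)]
top []
6.25 [-0.02050628 -0.16162485  0.31969001] [0.43140452 0.31206347 0.10829911]
```

View pics/wrist3.png

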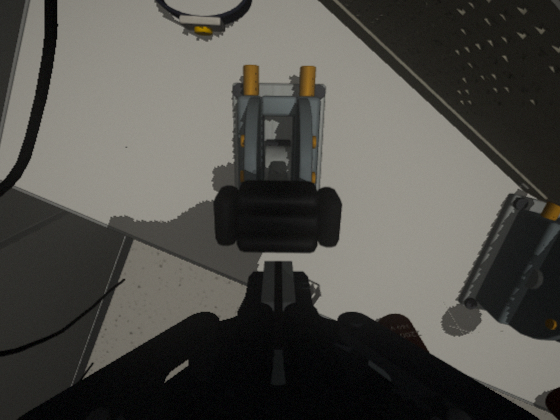

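The bar is upright in the notch (centre at about pixel (278,215), z 0.134) and the fingertip is clear of it. I'll wait well over 2 s, rising 7 mm meanwhile.

Emit:
move_arm --increments '[[[1,0,0,0.004,0],[1,0,0,0.003,0],[1,0,0,0,0],[1,0,0,0,0],[1,0,0,0,0],[1,0,0,0,0],[1,0,0,0,0],[1,0,0,0,0]]]'

```text
t: 7.05
tcp_pos: [0.4314, 0.3121, 0.1152]
tool_rot: [0.975, 0.223, -0.0, 0.0]
force: [-0.7, -0.8, -0.8]
finger_gap: -0.001
gripper_force: 0.0
```

Emit:
move_arm --increments '[[[1,0,0,0,0],[1,0,0,0,0],[1,0,0,0,0],[1,0,0,0,0],[1,0,0,0,0],[1,0,0,0,0],[1,0,0,0,0],[1,0,0,0,0]]]'

```text
t: 7.85
tcp_pos: [0.4314, 0.3121, 0.1153]
tool_rot: [0.975, 0.224, -0.0, -0.0]
force: [0.6, -0.2, 0.1]
finger_gap: -0.0
gripper_force: 0.0
```

Emit:
move_arm --increments '[[[1,0,0,0,0],[1,0,0,0,0],[1,0,0,0,0],[1,0,0,0,0],[1,0,0,0,0],[1,0,0,0,0],[1,0,0,0,0],[1,0,0,0,0]]]'

```text
t: 8.65
tcp_pos: [0.4314, 0.3121, 0.1153]
tool_rot: [0.975, 0.223, 0.0, 0.0]
force: [0.8, 0.2, -0.2]
finger_gap: -0.002
gripper_force: 0.0
```

Emit:
move_arm --increments '[[[1,0.0045,0.0022,0,0],[1,0.0045,0.0022,0,0],[1,0.0045,0.0022,0,0],[1,0.0045,0.0022,0,0],[1,0.0045,0.0022,0,0],[1,0.0045,0.0022,0,0],[1,0.0045,0.0022,0,0]]]'

```text
t: 9.35
tcp_pos: [0.4611, 0.3266, 0.115]
tool_rot: [0.975, 0.224, -0.003, 0.001]
force: [-5.3, -4.2, 3.9]
finger_gap: 0.001
gripper_force: 2.9
```

Emit:
move_arm --increments '[[[1,0.0045,0.0022,0,0],[1,0.0045,0.0022,0,0],[1,0.0045,0.0022,0,0],[1,0.0045,0.0022,0,0]]]'

```text
t: 9.75
tcp_pos: [0.4812, 0.3365, 0.1149]
tool_rot: [0.975, 0.223, -0.0, -0.0]
force: [-0.3, -0.2, 0.1]
finger_gap: -0.001
gripper_force: 0.3
```

Emit:
move_arm --increments '[[[1,0.0045,0.002,0,0],[1,0,0,0,0],[1,0,0,0,0]]]'

```text
t: 10.05
tcp_pos: [0.4865, 0.3388, 0.1157]
tool_rot: [0.975, 0.223, 0.001, -0.0]
force: [-1.2, 0.5, -0.2]
finger_gap: 0.001
gripper_force: 0.0
```

```bash
python3 - <<'E'
from station import manip
import cv2
for c in ("wrist","scene"):
    s=manip.snapshot(c); cv2.imwrite(f"pics/{c}4.png",s["img"][:,:,::-1])
    print(c,[(r["xyz"],round(r["confidence"],2)) for r in manip.mark_of("main_grip",c)][:3])
E
```

```text
wrist [([0.5173, 0.352, 0.1209], 0.83)]
scene [([0.5155, 0.3563, 0.1225], 0.52)]
```

View pics/wrist4.png

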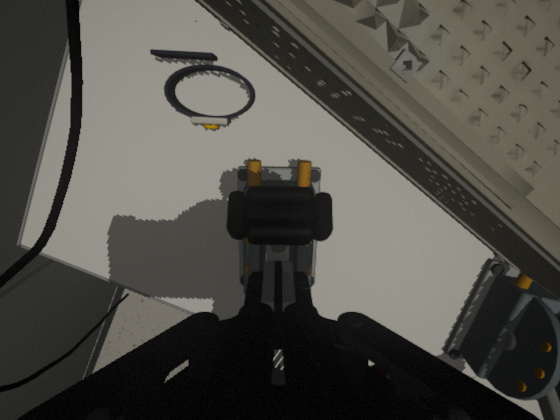

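The bar is at the on stop: its centre reads about (0.516,0.354,0.121), against an expected (0.516,0.352,0.119). I'll back off and rise.

Emit:
move_arm --increments '[[[1,-0.018,-0.008,0.005,0],[1,-0.018,-0.008,0.02,0],[1,-0.018,-0.008,0.03,0],[1,-0.018,-0.008,0.03,0],[1,-0.01,-0.004,0.03,0],[1,0,0,0.02,0],[1,0,0,0,0],[1,0,0,0,0]]]'

```text
t: 11.05
tcp_pos: [0.4034, 0.3023, 0.2503]
tool_rot: [0.975, 0.224, 0.0, -0.0]
force: [0.0, -0.5, -0.1]
finger_gap: -0.001
gripper_force: 0.0
```

```bash
python3 - <<'E'
from station import manip
import cv2
for c in ("wrist","scene","top"):
    s=manip.snapshot(c); cv2.imwrite(f"pics/{c}5.png",s["img"][:,:,::-1])
    for l in ("main_grip","cell_a","aux_lever","heatsink","usb"): print(c,l,[(r["xyz"],round(r["confidence"],2)) for r in manip.mark_of(l,c)][:3])
print(manip.sense()['force'],manip.sense()['tcp_pos'])
E
```

```text
wrist main_grip [([0.5168, 0.3516, 0.1211], 0.74)]
wrist cell_a [([0.3721, 0.1662, -0.0013], 0.82), ([0.3718, -0.0306, 0.0013], 0.66)]Traceback (most recent call last):
  File "<stdin>", line 5, in <module>
ValueError: it knows: aux_switch, cell, heatsink, main_grip, main_switch, usb
```

View pics/wrist5.png

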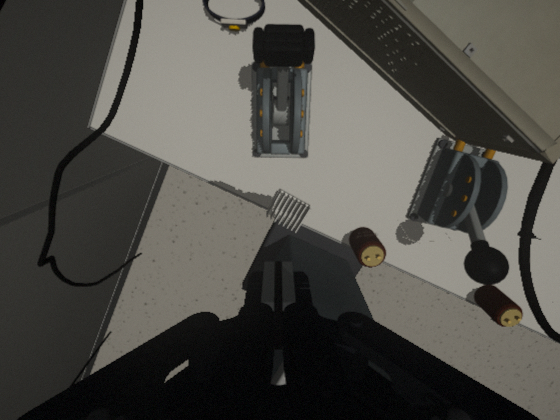

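The crossbar is fully forward at (283,45). The ball lever is still off at (487,265), the loose things haven't moved, and the arm is clear, so I'm handing in.

```bash
python3 -c "
from station import manip
print(manip.sign_off())"
```

```text
the job is handed in; nothing more can be done
None
```

The job is handed in: the crossbar lever stayed in the notch for over 2 s and now rests at the on stop, with the ball lever still off; I saw no loose thing moved, though I didn't recheck the memory stick.

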